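# Fit the intake cover on a vacuum pump

### The job

Pull the black transport cap off the studs of the vacuum pump on its inclined stand and lay it in the steel parts tray. Then take the cover whose holes match the pump's studs, turn it to line up, slide it over all the studs until it lies flush on the pump face, and let go. Leave the other cover and the other things on the bench where they are.

Things in the scene. Friction and masses are not known exactly. Their poses are not given: they have to be found in the camera images.
- seat: Pump face (108 mm disc) on the fixed inclined stand. Origin: face centre, 125 mm above the bench. z: outward normal, along the studs, leaning 30 degrees from vertical towards the robot's side; x: towards the first stud. Three steel studs at 0, 120, 240 degrees from x, on a 32 mm radius; each 8 mm in diameter, 20 mm tall, the top 6 mm tapering to 4 mm. The cap stands over them at the start.
- cap_center (a point): Black plastic transport cap, 70 g, set loosely over the studs (1 mm play), pulls off along the face normal, clear after 20 mm. An upside-down cup 82 mm across, 30 mm tall, with a round knob on top, 26 mm in diameter, 28 mm tall (58 mm in all). Point: on its axis, half-way up (29 mm above the skirt's rim, 1 mm below the knob's foot). z: along the knob, outward.
- tray: Open steel parts tray, fixed, 170 mm (x) by 150 mm (y), 30 mm high, walls and floor 4 mm. Origin: centre of its underside, on the bench.
- cover_three_center (a point): Aluminium cover lying flat: disc 96 mm across, 12 mm thick, on it a central hexagonal boss 34 mm across flats, 40 mm tall (52 mm in all), 320 g. Three 11 mm through holes at 0, 120, 240 degrees from its x, on a 32 mm radius; any of the three turns fits. Flats face 30, 90, 150.. degrees from x. Point: on its axis, half-way up (26 mm above the underside). z: along the boss, outward.
- cover_four_center (a point): The wrong cover: same disc, boss and size, but four holes at 0, 90, 180 and 270 degrees. To be left where it lies. Point: on the axis, 26 mm above the underside.
- tape: Roll of masking tape lying flat, 90 mm across, 24 mm tall; bystander. Origin: centre of its underside.
- beaker: Open plastic mixing cup, 84 mm across the rim, 100 mm tall; bystander. Origin: centre of its underside.
- spray_can: Spray can, 66 mm in diameter, 190 mm tall; bystander. Origin: centre of its underside.
- screwdriver: Screwdriver lying on the bench along its x axis; bystander.
- knife: Yellow utility knife, about 155 mm long, 24 mm wide, 14 mm tall, lying on the bench along its x axis; bystander.
- jar: Amber jar with a black cap, 60 mm in diameter, 75 mm tall; bystander. Origin: centre of its underside.
There are look-alikes about, which are no part of the job. What is shaped like the part that bears cover_three_center but purple or turquoise is not meant. There is more than one size of the tray; the job needs the larger.

How it is judged (in metres and radians):
On the way:
1. the cap lies in the tray, at rest (x of cap_center in the frame of tray between -0.06 and 0.06 m and y of cap_center in the frame of tray between -0.05 and 0.05 m and z of cap_center in the frame of tray below 0.06 m and contact force between the fingers and cap below 0.1 N and linear speed of cap below 0.02 m/s), for 0.2 s.
At the end, for the whole second after the job is handed in: The cap lies in the tray (centre within 60 mm in x, 50 mm in y of the tray's, at most 60 mm high). The three-hole cover is on all three studs, centred to 4 mm, its underside within 3 mm of the pump face and parallel to 0.05 rad. Both released and at rest (x of cap_center in the frame of tray between -0.06 and 0.06 m and y of cap_center in the frame of tray between -0.05 and 0.05 m and z of cap_center in the frame of tray below 0.06 m and x of cover_three_center in the frame of seat between -0.004 and 0.004 m and y of cover_three_center in the frame of seat between -0.004 and 0.004 m and z of cover_three_center in the frame of seat between 0.023 and 0.029 m and angle between the z axis of cover_three_center and the z axis of seat, either way round below 0.05 rad and linear speed of each of cover_three, cap below 0.02 m/s); the robot touches nothing.
It fails at once if the other cover was moved by more than 20 mm (distance of cover_four_center from where it was at the start of the episode above 0.02 m).
It fails at once if a bystander (tape, mixing cup, spray can, screwdriver, knife or jar) was moved by more than 25 mm (distance of any of tape, beaker, spray_can, screwdriver, knife, jar from where it was at the start of the episode above 0.025 m).
It also fails if it takes over 58 s, if anything falls off the work surface, if the arm or the gripper's body presses on something with over 40 N, if the wrist force passes 120 N, or if a joint passes its speed limit or range.

### The arm

A 7-joint arm with a two-finger parallel gripper is mounted at the origin on the work surface. World frame = base frame: x ahead of the robot, y to its left, z up, the work surface at z = 0. Lengths are in mm, angles in rad, forces in N, time in s.
With the tool pointing down it reaches from about 400 to 875 mm from the base axis. Payload 4.4 kg.
Tool frame: the origin (TCP) lies at the very end of the fingers, on their centre line; the grasp point (between the pads) lies 19 mm behind it; y points along the fingers, z is the direction in which the jaws open and shut, and the axes are right-handed (so a half turn about y gives the same grasp; the last joint's range is limited). The gripper opens to 85 mm and grips with 20 to 120 N. Pads are 22 mm wide; open, the fingers measure 114 mm over their backs; the gripper's body (76 mm by 85 mm) begins 54 mm behind the grasp point. The pads swing forward as they close: fully open they stand 13 mm farther back than shut.
Start: joints at [-1.406, 0.628, 0.038, 1.517, -0.027, 0.996, -0.02], TCP at [148.666, 632.784, 231.313] pointing down, gripper open.
Joint ranges: [-3.06, 3.06], [-0.37, 2.12], [-1.25, 1.32], [0.18, 2.47], [-1.1, 4.24], [0.23, 1.98], [-2.94, 2.94]. Speed limits (rad/s): [2.57, 2.57, 3.14, 3.14, 3.14, 3.14, 3.14].

### API

Orientations are given as [roll, pitch, yaw] about the fixed x, y, z axes, in that order (R = Rz(yaw) Ry(pitch) Rx(roll)).
In Python, from cell import * gives the robot as it stands.
- The arm moves only by the tool apply_moves, never from a script. Its argument "targets" is a list of rows, each a list of 6 numbers: the shift along the tool's x, y, z in units of 40 mm (1.0 is 40 mm), then the turn, a rotation vector about the tool's x, y, z in units of 8 degrees (1.0 is 8 degrees). A call has 1 to 12 rows; each row shifts and turns the commanded pose from where the row before left it, along the tool's axes as they then stand; what a row does not reach is not made up. A row lasts 1/8 s, in which the tool goes at most 62.5 mm and 10.7 degrees, less where a joint would pass 70% of its speed; a pose out of reach is approached as far as the arm can. A call is refused whole if a number of a shift passes 1 or a number of a turn 1, either way. A call with a gripper value outside its range is refused whole. "jaw" is the gripper command: -1 is shut, 1 is fully open, values between are in proportion, set as the call begins (left out, the last holds). The fingers move at their own pace and stop on an object; the grip force is fixed at half the most. Time passes only in rows, so rows that do not move let the fingers close. It gives the time, the measured TCP pose, the force and the opening at its end, in the units of the state.
- read_state(): the state, without advancing time (a new reading comes with each control period).
- get_image(name): name is "scene" or "side" or "wrist"; returns the picture (400x640x3 uint8, red, green, blue); there is no depth.
- calibration(name): a dict with "fx", "fy", "cx", "cy" (pixels), "world_from_camera" (4x4, takes a point from camera to world coordinates). Camera axes: x right, y down, z forward; pixel columns grow to the right and rows downward; lengths in mm; the calibration is good to about 2 mm. A picture is of the moment at which its call begins: read the wrist's pose just before it. calibration takes no time and is no camera call; for the wrist camera it gives the pose at the moment of the call.
- finish_job(): hands the job in, once; it reports no verdict.
The state is a dict: "clock": time; "qpos": joint angles; "qd": joint speeds; "tau": joint torques, N m; "eef_pos": TCP position; "tool_rot": TCP orientation; "force": force on the tool from outside, world axes, zero at the start; "torque": the same for the moment, N m; "width": finger opening in mm.
Only numpy, scipy, OpenCV 4.12 (cv2) and the standard library are available. Lean on these libraries where they do the work, as an engineer would, in place of code of your own. Each camera call takes 0.05 s, during which the arm holds its last target. There are 200 camera calls.

## Working session

There is one attempt and no reset: what is moved stays moved. The work goes in short steps, Python scripts to look and compute and a tool call to move; the robot and the scene stay as the last step left them, time stands still between calls to the robot, and variables do not carry over. Pictures are saved under pics/ and viewed, about 8 in all and at most 12, crops included, and the job is handed in when it is done.

Besides the shell and the picture viewer there is one more tool, called by a JSON object that holds its "fn" and its "kwargs", one argument or row to a line. apply_moves: Moves the arm, as the interface text tells. Its arguments: {"type":"object","properties":{"targets":{"type":"array"},"jaw":{"type":"number"}},"required":["targets"]}

```bash
mkdir -p pics; ls
cat > h.py <<'E'
from cell import *
import numpy as np, cv2
from scipy.spatial.transform import Rotation as R
def save(im,name,crop=None,s=1):
    if crop: im=im[crop[1]:crop[3],crop[0]:crop[2]]
    im=cv2.resize(im,None,fx=s,fy=s,interpolation=cv2.INTER_CUBIC)
    cv2.imwrite('pics/'+name+'.png',cv2.cvtColor(im,cv2.COLOR_RGB2BGR))
def ray(c,u,v):
    T=np.array(c['world_from_camera']); d=T[:3,:3]@[(u-c['cx'])/c['fx'],(v-c['cy'])/c['fy'],1]
    return T[:3,3],d
def onz(c,u,v,z):
    o,d=ray(c,u,v); return o+d*(z-o[2])/d[2]
def proj(c,p):
    T=np.linalg.inv(np.array(c['world_from_camera'])); q=T[:3,:3]@np.array(p)+T[:3,3]
    return np.array([c['fx']*q[0]/q[2]+c['cx'],c['fy']*q[1]/q[2]+c['cy']])
def tri(c1,p1,c2,p2):
    o1,d1=ray(c1,*p1);o2,d2=ray(c2,*p2)
    s=np.linalg.lstsq(np.c_[d1,-d2],o2-o1,rcond=None)[0]
    a=o1+s[0]*d1;b=o2+s[1]*d2
    return (a+b)/2,np.linalg.norm(a-b)
E
python3 - <<'E'
from h import *
import pickle
print(read_state())
d={}
for n in ['scene','side','wrist']:
    c=calibration(n); im=get_image(n); d[n]=(c,im)
    print(n,c['fx'],c['cx'],c['cy'],np.round(c['world_from_camera'],3).tolist())
    save(im,n+'0',s=1.25)
pickle.dump(d,open('d0.pkl','wb'))
E
```

```text
pics
{'clock': 0.0, 'qpos': array([-1.4057918 ,  0.62932422,  0.03845408,  1.51838969, -0.02700465,
        0.99626139, -0.01995395]), 'qd': array([-0.00113843, -0.00068082, -0.00023943, -0.00119953, -0.00040029,
        0.00156813, -0.00024442]), 'tau': array([-4.64225595e-04, -5.63402081e+01,  1.22604545e+00, -1.93449157e+01,
        1.09489143e-02,  1.03272949e-02, -6.99481220e-06]), 'eef_pos': array([148.52980998, 632.16338968, 230.39654989]), 'tool_rot': array([-1.57266045e+00, -2.68678624e-05, -2.30771284e-01]), 'force': array([ 0.17829894, -0.31677884,  0.08330224]), 'torque': array([0.0552618 , 0.02138127, 0.00465224]), 'width': 85.39247115345492}
scene 378.7021179301429 323.7953566132066 196.54706818107564 [[0.004, 0.737, -0.676, 1269.15], [1.0, -0.006, -0.002, -25.98], [-0.006, -0.676, -0.737, 933.147], [0.0, 0.0, 0.0, 1.0]]
side 458.7966795588292 322.76752606794025 191.97610143831088 [[0.991, -0.09, 0.096, 404.737], [-0.131, -0.64, 0.757, -862.528], [-0.006, -0.763, -0.647, 843.774], [0.0, 0.0, 0.0, 1.0]]
wrist 325.15228245579345 316.0550325161446 199.55912476522943 [[0.227, 0.931, 0.284, 76.148], [0.974, -0.217, -0.069, 649.238], [-0.002, 0.292, -0.956, 374.032], [0.0, 0.0, 0.0, 1.0]]
```

View pics/scene0.png

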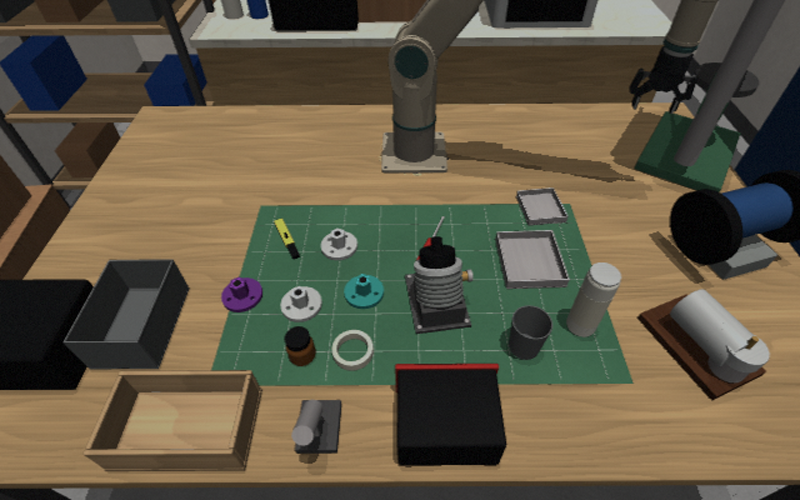

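View pics/side0.png

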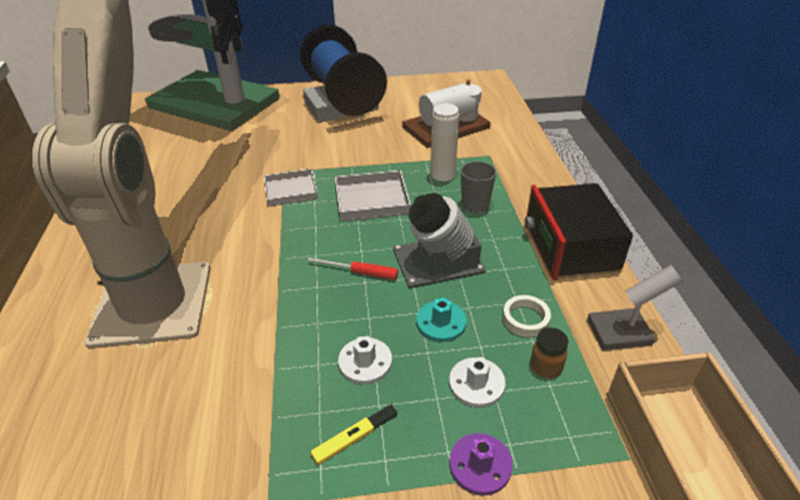

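The scene view shows white covers at (338,243) and (301,302), the pump at (438,280), and the large tray at (532,260). The side view shows the same covers at (365,360) and (477,382). I'll enlarge these to count holes and find edges.

Run:
```python
from h import *
import pickle
d=pickle.load(open('d0.pkl','rb'))
def cr(n,x0,y0,w,h,s):
    return cv2.resize(d[n][1][y0:y0+h,x0:x0+w],None,fx=s,fy=s,interpolation=cv2.INTER_CUBIC)
# A: covers: side (260..420,260..335) x5 ; scene (215..315,175..265)
a=cr('side',260,260,160,70,5); b=cr('scene',220,175,160,50,5)
save(np.vstack([a,b]),'covers')
# B: pump side (300..400,145..235), scene (315..395,180..270)
a=cr('side',310,145,90,90,4.4); b=cr('scene',315,180,90,90,4.4)
save(np.hstack([a,b]),'pump')
```

```text
(no output)
```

View pics/covers.png

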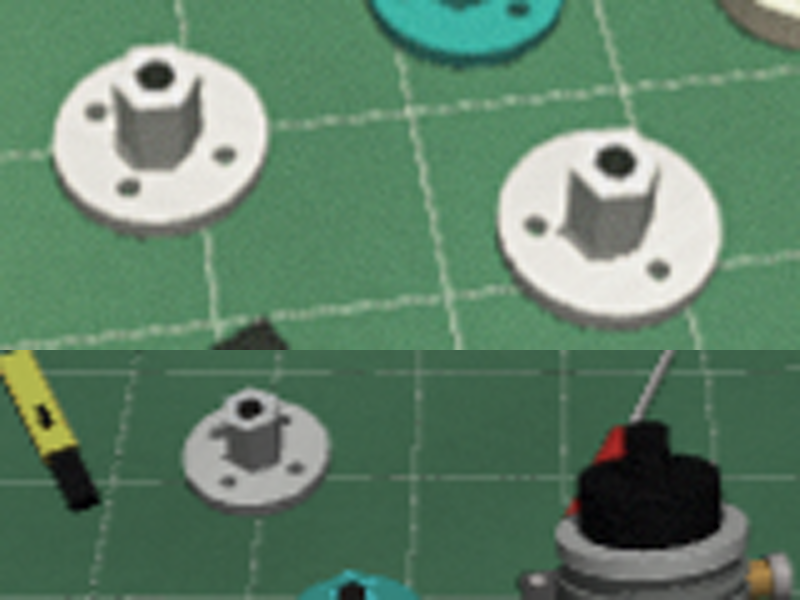

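View pics/pump.png

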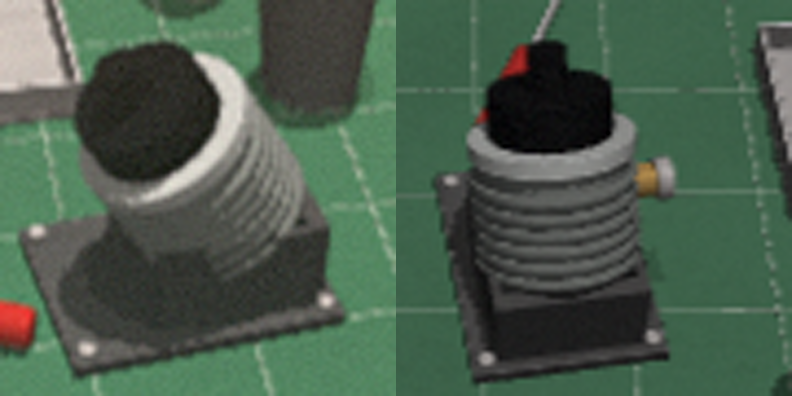

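The cover at side (477,382) is the three-hole one: holes at crop (536,225) and (658,270), and nothing diametrically opposite either. The nearer one at crop (162,130) shows opposed holes, so it has four. Now I'll compute rough positions.

Run:
```python
from h import *
import pickle
d=pickle.load(open('d0.pkl','rb')); S=d['side'][0]; C=d['scene'][0]
sp=lambda x,y:(310+x/4.4-.5,145+y/4.4-.5)
cp=lambda x,y:(315+(x-396)/4.4-.5,180+y/4.4-.5)
b1=tri(S,sp(88,350),C,cp(450,181)); b2=tri(S,sp(327,300),C,cp(487,358))
print('bolts',b1,b2)
b0=b1[0]; z=b0[2]
P=[onz(S,*sp(38,232),z),onz(S,*sp(88,350),z),onz(S,*sp(327,300),z)];Q=[onz(C,*cp(450,181),z),onz(C,*cp(487,358),z),onz(C,*cp(653,338),z)]
print(np.round(P),np.round(Q))
for a,b in [(P[1],P[2]),(Q[0],Q[1])]: print('yaw',np.degrees(np.arctan2(*(b-a)[1::-1])))
print('yaw2',np.degrees(np.arctan2(*(P[0]-P[1])[1::-1])),np.degrees(np.arctan2(*(Q[2]-Q[1])[1::-1])))
# cap knob top centre
print('face rim?',)
cs=lambda x,y:(260+x/5-.5,260+y/5-.5)
print('c3 disc side',onz(S,*cs(609,220),12),'boss top',onz(S,*cs(616,162),52))
print('c3 scene disc',onz(C,241,242.5,12))
print('c3 holes',onz(S,*cs(536,225),12),onz(S,*cs(658,270),12))
print('c4 disc',onz(S,*cs(161,132),12),'boss',onz(S,*cs(156,76),52))
print('tray scene top corners',[np.round(onz(C,u/1.25,v/1.25,30)).tolist() for u,v in [(497,232),(557,231),(568,285),(505,287)]])
print('tray side',[np.round(onz(S,u/1.25,v/1.25,30)).tolist() for u,v in [(336,177),(405,172),(409,206),(338,216)]])
for n,u,v,z in [('jar',299,340,75),('tape',353,350,24),('beak',530,318,100),('can',603,274,190),('knob',437,242,200)]:
    print(n,onz(C,u/1.25,v/1.25,z))
print('sd',onz(S,310/1.25,260/1.25,8),onz(S,397/1.25,272/1.25,12))
print('turq',onz(S,441/1.25,300/1.25,52),'knife',onz(S,315/1.25,457/1.25,7),onz(S,395/1.25,412/1.25,7))
```

```text
bolts (array([528.12535115, -19.55283506,  13.38683704]), np.float64(1.1329394071861083)) (array([676.45672668,   2.70515663,  14.44100005]), np.float64(2.218850421981121))
[[512.  89.  13.]
 [528. -20.  13.]
 [677.   3.  13.]] [[528. -19.  13.]
 [675.   3.  13.]
 [660. 112.  13.]]
yaw 8.69869565773648
yaw 8.751912649049503
yaw2 98.35448048154952 97.61976538611948
face rim?
c3 disc side [ 605.13781497 -278.90611133   12.        ] boss top [ 605.1708123  -278.44887446   52.        ]
c3 scene disc [ 607.71531334 -275.04417972   12.        ]
c3 holes [ 573.14163942 -277.15236886   12.        ] [ 619.99881128 -306.83172685   12.        ]
c4 disc [ 415.62319058 -204.65875935   12.        ] boss [ 415.37691847 -205.32128514   52.        ]
tray scene top corners [[394.0, 217.0, 30.0], [392.0, 377.0, 30.0], [572.0, 363.0, 30.0], [577.0, 211.0, 30.0]]
tray side [[389.0, 357.0, 30.0], [565.0, 355.0, 30.0], [555.0, 211.0, 30.0], [387.0, 196.0, 30.0]]
jar [ 746.78962298 -249.16317481   75.        ]
tape [ 741.47826445 -141.44359277   24.        ]
beak [712.5642716  233.23912512 100.        ]
can [668.48812339 371.13736614 190.        ]
knob [586.84959723  40.58480884 200.        ]
sd [319.33960241  77.21741914   8.        ] [501.08687772   9.52035486  12.        ]
turq [ 569.76736896 -120.54307612   52.        ] knife [ 323.34759982 -383.63725353    7.        ] [ 456.79560983 -320.85357288    7.        ]
```

```bash
cat >> h.py <<'E'
yaw=np.radians(8.6)
n=np.array([-.5*np.cos(yaw),-.5*np.sin(yaw),np.sqrt(.75)])
def frame(y,x):  # tool rotation with y axis, approx x axis
    y=y/np.linalg.norm(y); x=x-y*(x@y); x=x/np.linalg.norm(x); return np.c_[x,y,np.cross(x,y)]
def cur():
    s=read_state(); return np.array(s['eef_pos']),R.from_euler('xyz',s['tool_rot']).as_matrix(),s
def plan(p1,R1,N=None,p0=None,R0=None):
    if p0 is None: p0,R0,_=cur()
    rv=R.from_matrix(R0.T@R1).as_rotvec(); dp=p1-p0
    k=int(np.ceil(max(np.abs(np.degrees(rv)).max()/7.9,np.linalg.norm(rv)*57.3/10.5,np.linalg.norm(dp)/38))) or 1
    N=N or k
    rows=[]
    p,Q=p0.copy(),R0.copy()
    for i in range(N):
        tgt=p0+dp*(i+1)/N
        t=np.round(Q.T@(tgt-p)/40,2); r=np.round(np.degrees(rv)/N/8,2)
        p=p+Q@t*40; Q=Q@R.from_rotvec(np.radians(r*8)).as_matrix(); rows.append([*map(float,t),*map(float,r)])
    print('rows',N,'err',np.round(p-p1,2),'roterr',np.round(np.degrees(R.from_matrix(Q.T@R1).as_rotvec()),2))
    for i in range(0,N,12): print(str(rows[i:i+12]).replace(' ',''))
    return p,Q
E
python3 - <<'E'
from h import *
import pickle
d=pickle.load(open('d0.pkl','rb')); S=d['side'][0]; C=d['scene'][0]
cp=lambda x,y:(315+(x-396)/4.4-.5,180+y/4.4-.5)
k=onz(C,*cp(545,46),175.2); F=k-58*n; print('knob',k,'F',F, 'stand ctr 594,46')
# project face rim in scene and side crops
for c,f in [(C,lambda q:((q[0]+.5-315)*4.4+396,(q[1]+.5-180)*4.4)),(S,lambda q:((q[0]+.5-310)*4.4,(q[1]+.5-145)*4.4))]:
    e1=np.cross(n,[0,0,1]);e1/=np.linalg.norm(e1);e2=np.cross(n,e1)
    q=np.array([f(proj(c,F+54*(np.cos(a)*e1+np.sin(a)*e2))) for a in np.arange(0,6.28,.1)])
    print('rim u',q[:,0].min(),q[:,0].max(),'v',q[:,1].min(),q[:,1].max())
Rt=frame(-n,np.array([np.cos(yaw),np.sin(yaw),0.6]))
plan(F+115*n,Rt)
E
```

```text
knob [550.00435345  40.10984723 175.2       ] F [578.6782885   44.44637219 124.97052658] stand ctr 594,46
rim u 466.1342643346019 635.7728485014568 v 104.79329047833416 163.64535927354513
rim u 76.81645822802835 243.55756256246988 v 52.16252445750522 202.40765911116236
rows 19 err [-0.17 -0.17  0.04] roterr [-0.13 -0.03  0.79]
[[0.66,0.01,-0.65,0.04,-0.14,-0.2],[0.64,0.02,-0.67,0.04,-0.14,-0.2],[0.63,0.04,-0.67,0.04,-0.14,-0.2],[0.62,0.05,-0.69,0.04,-0.14,-0.2],[0.6,0.06,-0.7,0.04,-0.14,-0.2],[0.58,0.08,-0.72,0.04,-0.14,-0.2],[0.57,0.09,-0.72,0.04,-0.14,-0.2],[0.55,0.1,-0.74,0.04,-0.14,-0.2],[0.54,0.11,-0.75,0.04,-0.14,-0.2],[0.51,0.12,-0.76,0.04,-0.14,-0.2],[0.5,0.14,-0.77,0.04,-0.14,-0.2],[0.48,0.14,-0.78,0.04,-0.14,-0.2]]
[[0.46,0.15,-0.79,0.04,-0.14,-0.2],[0.44,0.15,-0.8,0.04,-0.14,-0.2],[0.42,0.17,-0.81,0.04,-0.14,-0.2],[0.4,0.17,-0.81,0.04,-0.14,-0.2],[0.37,0.18,-0.83,0.04,-0.14,-0.2],[0.36,0.18,-0.83,0.04,-0.14,-0.2],[0.33,0.19,-0.85,0.04,-0.14,-0.2]]
```

The predicted rim (466–636 and 77–244) matches the picture, so I'll move.

{"fn": "apply_moves", "kwargs": {
  "targets": [
    [0.66, 0.01, -0.65, 0.04, -0.14, -0.2],
    [0.64, 0.02, -0.67, 0.04, -0.14, -0.2],
    [0.63, 0.04, -0.67, 0.04, -0.14, -0.2],
    [0.62, 0.05, -0.69, 0.04, -0.14, -0.2],
    [0.6, 0.06, -0.7, 0.04, -0.14, -0.2],
    [0.58, 0.08, -0.72, 0.04, -0.14, -0.2],
    [0.57, 0.09, -0.72, 0.04, -0.14, -0.2],
    [0.55, 0.1, -0.74, 0.04, -0.14, -0.2],
    [0.54, 0.11, -0.75, 0.04, -0.14, -0.2],
    [0.51, 0.12, -0.76, 0.04, -0.14, -0.2],
    [0.5, 0.14, -0.77, 0.04, -0.14, -0.2],
    [0.48, 0.14, -0.78, 0.04, -0.14, -0.2]
  ],
  "jaw": 1
}}

```text
clock: 1.65
eef_pos: [384.9, 255.0, 227.0]
tool_rot: [-1.543, -0.341, 0.002]
force: [1.0, -0.0, 0.6]
width: 85.3
```

{"fn": "apply_moves", "kwargs": {
  "targets": [
    [0.46, 0.15, -0.79, 0.04, -0.14, -0.2],
    [0.44, 0.15, -0.8, 0.04, -0.14, -0.2],
    [0.42, 0.17, -0.81, 0.04, -0.14, -0.2],
    [0.4, 0.17, -0.81, 0.04, -0.14, -0.2],
    [0.37, 0.18, -0.83, 0.04, -0.14, -0.2],
    [0.36, 0.18, -0.83, 0.04, -0.14, -0.2],
    [0.33, 0.19, -0.85, 0.04, -0.14, -0.2],
    [0, 0, 0, 0, 0, 0],
    [0, 0, 0, 0, 0, 0]
  ]
}}

```text
clock: 2.78
eef_pos: [506.3, 55.5, 221.7]
tool_rot: [-1.568, -0.511, 0.134]
force: [-0.3, -0.3, -0.0]
width: 85.6
```

Run:
```python
from h import *
import pickle
p,Q,s=cur(); c=calibration('wrist'); im=get_image('wrist'); pickle.dump((c,im),open('w1.pkl','wb'))
F=np.array([578.7,44.4,125.]); print(np.round(s['qpos'],2),p,Q,s['clock'])
Rt=frame(-n,np.array([np.cos(yaw),np.sin(yaw),0.6])); print('perr',p-(F+115*n),np.degrees(R.from_matrix(Q.T@Rt).as_rotvec()))
print('knobtop',proj(c,F+58*n),'face',proj(c,F))
save(im,'w1')
T=np.array(c['world_from_camera']);print('cam in tool',Q.T@(T[:3,3]-p),(Q.T@T[:3,:3]).round(3).tolist())
```

```text
[ 0.29  0.35 -0.6   2.37  1.73  0.24 -0.19] [506.25905908  55.49459895 221.703341  ] [[ 0.86426253  0.48465409 -0.13476161]
 [ 0.11650178  0.06776772  0.99087581]
 [ 0.4893645  -0.8720768   0.00210604]] 2.775
perr [-15.58744901  19.6928812   -2.88958043] [ 0.31817032 -0.80287819 -0.70019452]
knobtop [284.79521144 234.44428964] face [291.50461387 208.30191985]
cam in tool [-7.39030593e+01 -1.43591283e+02 -1.22764106e-01] [[-0.002, 0.956, 0.292], [0.0, -0.292, 0.956], [1.0, 0.002, 0.0]]
```

View pics/w1.png

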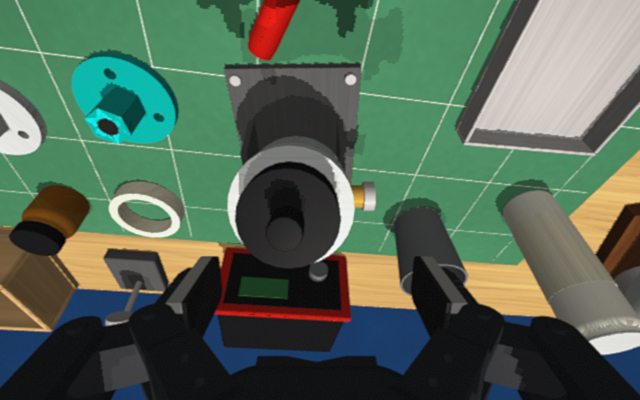

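The wrist view agrees with my estimate: knob top seen at about (286,231) against (285,234) predicted, and the face ring is centred near u = 291. Joint 6 is close to its limit at this stand-off, so I'll move in nearer along the axis.

Run:
```python
from h import *
F=np.array([578.7,44.4,125.])
Rt=frame(-n,np.array([np.cos(yaw),np.sin(yaw),0.6]))
a,b=plan(F+85*n,Rt,N=3)
print((Rt.T@(F+85*n-cur()[0])))
```

```text
rows 3 err [ 0.02 -0.18 -0.21] roterr [0.03 0.03 0.04]
[[0.11,0.28,-0.19,0.01,-0.03,-0.03],[0.1,0.28,-0.19,0.01,-0.03,-0.03],[0.1,0.29,-0.19,0.01,-0.03,-0.03]]
[ 12.06891019  33.8361565  -22.82832257]
```

{"fn": "apply_moves", "kwargs": {
  "targets": [
    [0.11, 0.28, -0.19, 0.01, -0.03, -0.03],
    [0.1, 0.28, -0.19, 0.01, -0.03, -0.03],
    [0.1, 0.29, -0.19, 0.01, -0.03, -0.03],
    [0, 0, 0, 0, 0, 0],
    [0, 0, 0, 0, 0, 0]
  ]
}}

```text
clock: 3.45
eef_pos: [536.5, 38.4, 198.6]
tool_rot: [-1.572, -0.524, 0.152]
force: [0.3, -0.7, 0.3]
width: 85.8
```

Run:
```python
from h import *
F=np.array([578.7,44.4,125.])
p,Q,s=cur();print(np.round(s['qpos'],2),s['clock'])
Rt=frame(-n,np.array([np.cos(yaw),np.sin(yaw),0.6]))
print(Rt.T@(p-F-85*n),np.degrees(R.from_matrix(Q.T@Rt).as_rotvec()))
plan(F+35*n,Rt,N=4)
```

```text
[ 0.37  0.45 -0.66  2.34  1.93  0.29 -0.31] 3.45
[-0.07692619 -0.07958691  0.41801235] [0.01089319 0.11081234 0.04758604]
rows 4 err [-0.07 -0.    0.05] roterr [0.01 0.11 0.05]
[[0.0,0.31,-0.0,0.0,0.0,0.0],[0.0,0.32,-0.01,0.0,0.0,0.0],[0.0,0.31,0.0,0.0,0.0,0.0],[0.0,0.31,-0.0,0.0,0.0,0.0]]
```

{"fn": "apply_moves", "kwargs": {
  "targets": [
    [0, 0.31, 0, 0, 0, 0],
    [0, 0.32, -0.01, 0, 0, 0],
    [0, 0.31, 0, 0, 0, 0],
    [0, 0.31, 0, 0, 0, 0],
    [0, 0, 0, 0, 0, 0]
  ]
}}

```text
clock: 4.08
eef_pos: [561.7, 40.3, 154.2]
tool_rot: [-1.571, -0.523, 0.149]
force: [-0.7, -0.2, 0.2]
width: 85.7
```

{"fn": "apply_moves", "kwargs": {
  "targets": [
    [0, 0, 0, 0, 0, 0],
    [0, 0, 0, 0, 0, 0],
    [0, 0, 0, 0, 0, 0],
    [0, 0, 0, 0, 0, 0],
    [0, 0, 0, 0, 0, 0],
    [0, 0, 0, 0, 0, 0]
  ],
  "jaw": -1
}}

```text
clock: 4.82
eef_pos: [561.8, 40.0, 155.7]
tool_rot: [-1.573, -0.525, 0.15]
force: [-2.6, -1.0, 4.3]
width: 23.8
```

Run:
```python
from h import *
F=np.array([578.7,44.4,125.])
p,Q,s=cur();print(np.round(s['qpos'],2),s['clock'],s['width'],s['force'])
print(Q.T@(p-F-35*n))
im=get_image('wrist');save(im,'w2')
```

```text
[ 0.39  0.6  -0.72  2.32  2.07  0.43 -0.41] 4.825 23.790227971416115 [-2.62003549 -1.00675749  4.34107167]
[ 0.24784434 -0.26857933 -1.8501402 ]
```

View pics/w2.png

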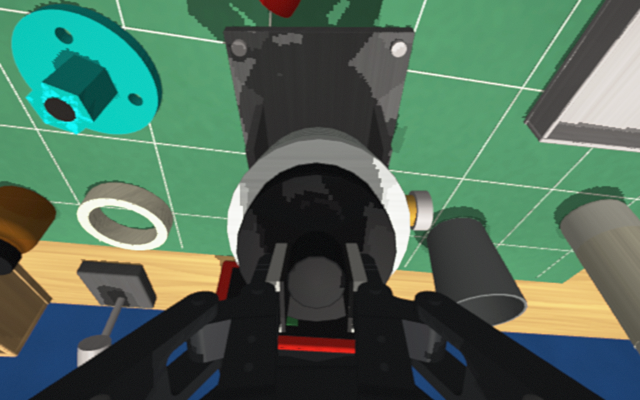

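The knob is between the pads, with its top at (316,283). Now I'll pull along the normal.

{"fn": "apply_moves", "kwargs": {
  "targets": [
    [0, -0.2, 0, 0, 0, 0],
    [0, -0.25, 0, 0, 0, 0],
    [0, -0.25, 0, 0, 0, 0],
    [0, -0.25, 0, 0, 0, 0],
    [0, -0.25, 0, 0, 0, 0],
    [0, 0, 0, 0, 0, 0]
  ]
}}

```text
clock: 5.62
eef_pos: [538.0, 36.3, 197.7]
tool_rot: [-1.573, -0.526, 0.15]
force: [0.8, -0.1, -0.7]
width: 24.0
```

Run:
```python
from h import *
p,Q,s=cur();print(np.round(s['qpos'],2),s['clock'],s['width'],s['force'],p)
up=p+np.array([-5,0,75.])
a,b=plan(up,Q,N=3)
D=frame(np.array([0,0,-1.]),np.array([np.cos(yaw),np.sin(yaw),0]))
a2,b2=plan(np.array([478,286,130.]),D,p0=a,R0=b)
plan(np.array([478,286,42.]),D,p0=a2,R0=b2)
```

```text
[ 0.39  0.46 -0.67  2.34  1.94  0.3  -0.31] 5.625 24.018625321072022 [ 0.83804114 -0.08027078 -0.73176772] [538.02126569  36.32244292 197.68834718]
rows 3 err [-0.06 -0.19 -0.22] roterr [0. 0. 0.]
[[0.28,-0.56,0.0,0.0,0.0,0.0],[0.28,-0.56,0.01,0.0,0.0,0.0],[0.27,-0.56,0.0,0.0,0.0,0.0]]
rows 8 err [ 0.17  0.06 -0.03] roterr [ 0.13 -0.08  0.06]
[[-0.27,0.36,0.8,0.0,-0.0,0.47],[-0.25,0.37,0.8,0.0,-0.0,0.47],[-0.22,0.39,0.8,0.0,-0.0,0.47],[-0.19,0.4,0.79,0.0,-0.0,0.47],[-0.17,0.41,0.8,0.0,-0.0,0.47],[-0.14,0.43,0.8,0.0,-0.0,0.47],[-0.11,0.43,0.8,0.0,-0.0,0.47],[-0.08,0.44,0.8,0.0,-0.0,0.47]]
rows 3 err [-0.12 -0.06 -0.03] roterr [-0.11 -0.08  0.06]
[[-0.0,0.73,0.0,0.01,-0.0,0.0],[-0.0,0.74,0.0,0.01,-0.0,0.0],[-0.01,0.73,0.0,0.01,-0.0,0.0]]
```

{"fn": "apply_moves", "kwargs": {
  "targets": [
    [0.28, -0.56, 0, 0, 0, 0],
    [0.28, -0.56, 0, 0, 0, 0],
    [0.27, -0.56, 0, 0, 0, 0],
    [-0.27, 0.36, 0.8, 0, 0, 0.47],
    [-0.25, 0.37, 0.8, 0, 0, 0.47],
    [-0.22, 0.39, 0.8, 0, 0, 0.47],
    [-0.19, 0.4, 0.79, 0, 0, 0.47],
    [-0.17, 0.41, 0.8, 0, 0, 0.47],
    [-0.14, 0.43, 0.8, 0, 0, 0.47],
    [-0.11, 0.43, 0.8, 0, 0, 0.47],
    [-0.08, 0.44, 0.8, 0, 0, 0.47],
    [0, 0, 0, 0, 0, 0]
  ]
}}

```text
clock: 7.12
eef_pos: [479.1, 287.0, 118.6]
tool_rot: [-1.572, 0.003, 0.149]
force: [-0.1, 0.1, -0.4]
width: 24.2
```

Run:
```python
from h import *
import pickle
p,Q,s=cur();print(np.round(s['qpos'],2),s['clock'],s['width'],s['force'],p)
d={}
for k in ['scene','side','wrist']: d[k]=(calibration(k),get_image(k))
pickle.dump(d,open('d2.pkl','wb'))
a=d['wrist'][1]; b=cv2.resize(d['side'][1][100:260,200:400],None,fx=1.6,fy=1.6)
c=cv2.resize(d['scene'][1][135:295,310:510],None,fx=1.6,fy=1.6)
im=np.zeros((400+256,640,3),np.uint8);im[:400]=a;im[400:,:320]=b;im[400:,320:]=c
save(im,'tray',s=.91)
D=frame(np.array([0,0,-1.]),np.array([np.cos(yaw),np.sin(yaw),0]))
plan(np.array([478,286,42.]),D)
```

```text
[-0.07  0.8  -0.85  1.86  0.79  0.86  0.4 ] 7.125 24.209024782745605 [-0.07286188  0.08138978 -0.44330684] [479.11069645 287.00015478 118.60752373]
rows 3 err [-0.2   0.06  0.06] roterr [ 0.05  0.02 -0.01]
[[-0.01,0.65,0.03,0.01,-0.01,-0.0],[-0.01,0.65,0.02,0.01,-0.01,-0.0],[-0.02,0.65,0.03,0.01,-0.01,-0.0]]
```

View pics/tray.png

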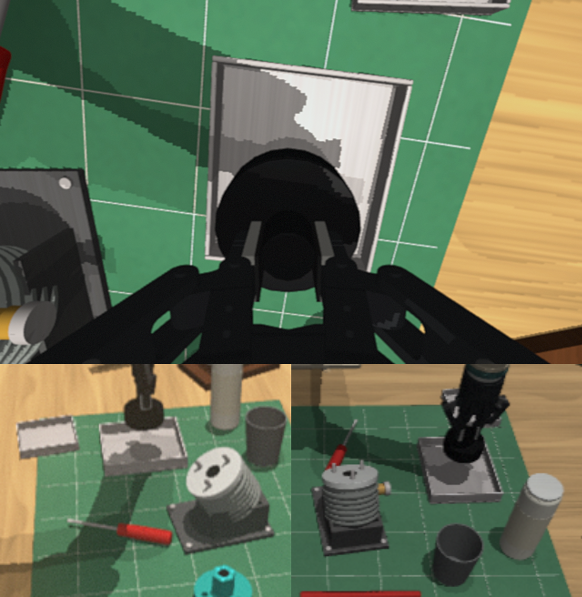

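The cap hangs over the tray, whose rim corners are at about (215,58), (411,82) and (206,258) in the shown picture, and the studs are now bare. I'll measure the tray from these corners.

Run:
```python
from h import *
import pickle
d=pickle.load(open('d2.pkl','rb'));c=d['wrist'][0]
P=[onz(c,u/.91,v/.91,30) for u,v in [(215,58),(411,82),(206,258)]]
print(np.round(P,1)); A,B,C=P; print(np.linalg.norm(B-A),np.linalg.norm(C-A))
ex=(C-A)/np.linalg.norm(C-A); ey=(B-A)/np.linalg.norm(B-A); ctr=A+85*ex+75*ey;print('ctr',ctr,'yaw',np.degrees(np.arctan2(ex[1],ex[0])),np.degrees(np.arctan2(-ey[0],ey[1])))
D=frame(np.array([0,0,-1.]),np.array([np.cos(yaw),np.sin(yaw),0]))
plan(np.array([ctr[0],ctr[1],43.]),D)
```

```text
[[390.9 216.2  30. ]
 [385.9 362.2  30. ]
 [558.2 221.   30. ]]
146.1369327128311 167.3835918712435
ctr [473.29113835 293.59472788  30.        ] yaw 1.647304949477211 1.9420550684049387
rows 3 err [ 0.17 -0.09 -0.17] roterr [ 0.05  0.02 -0.01]
[[-0.04,0.64,0.1,0.01,-0.01,-0.0],[-0.04,0.64,0.09,0.01,-0.01,-0.0],[-0.04,0.65,0.09,0.01,-0.01,-0.0]]
```

{"fn": "apply_moves", "kwargs": {
  "targets": [
    [-0.04, 0.64, 0.1, 0.01, 0, 0],
    [-0.04, 0.64, 0.09, 0, 0, 0],
    [-0.04, 0.65, 0.09, 0, 0, 0],
    [0, 0.06, 0, 0, 0, 0],
    [0, 0, 0, 0, 0, 0]
  ]
}}

```text
clock: 7.9
eef_pos: [474.2, 294.1, 41.6]
tool_rot: [-1.573, -0.001, 0.146]
force: [-0.1, 0.3, 0.3]
width: 24.0
```

{"fn": "apply_moves", "kwargs": {
  "targets": [
    [0, 0, 0, 0, 0, 0],
    [0, 0, 0, 0, 0, 0],
    [0, 0, 0, 0, 0, 0],
    [0, 0, 0, 0, 0, 0],
    [0, 0, 0, 0, 0, 0],
    [0, 0, 0, 0, 0, 0]
  ],
  "jaw": 1
}}

```text
clock: 8.65
eef_pos: [473.5, 294.6, 40.6]
tool_rot: [-1.573, -0.0, 0.147]
force: [-0.3, -0.8, 0.5]
width: 85.2
```

{"fn": "apply_moves", "kwargs": {
  "targets": [
    [0, -0.4, 0, 0, 0, 0],
    [0, -0.8, 0, 0, 0, 0],
    [0, -0.9, 0, 0, 0, 0],
    [0, -0.9, 0, 0, 0, 0],
    [0, -0.9, 0, 0, 0, 0],
    [0, 0, 0, 0, 0, 0]
  ]
}}

```text
clock: 9.4
eef_pos: [474.6, 296.6, 200.4]
tool_rot: [-1.57, -0.006, 0.147]
force: [-0.6, 0.5, 0.1]
width: 85.2
```

Run:
```python
from h import *
import pickle
p,Q,s=cur();print(np.round(s['qpos'],2),s['clock'],s['width'],s['force'],p)
d={}
for k in ['scene','side','wrist']: d[k]=(calibration(k),get_image(k))
pickle.dump(d,open('d3.pkl','wb'))
im=np.zeros((600,800,3),np.uint8)
# pump face enlarged from both, plus wrist small
a=cv2.resize(d['side'][1][145:195,320:380],(400,333),interpolation=cv2.INTER_CUBIC)
b=cv2.resize(d['scene'][1][185:235,320:380],(400,333),interpolation=cv2.INTER_CUBIC)
im[:333,:400]=a;im[:333,400:]=b
im[340:590,:400]=cv2.resize(d['wrist'][1],(400,250))
im[340:590,400:800]=cv2.resize(d['side'][1],(400,250))
save(im,'chk3')
# plan to view of seat
F=np.array([578.7,44.4,125.])
Rt=frame(-n,np.array([np.cos(yaw),np.sin(yaw),0.6]))
a,b=plan(F+95*n+np.array([0,0,40.]),Rt,N=9)
plan(F+85*n,Rt,N=2,p0=a,R0=b)
```

```text
[-0.04  0.69 -0.94  1.8   0.67  0.99  0.47] 9.4 85.22769337360658 [-0.56147704  0.50035618  0.11309299] [474.55370394 296.63585956 200.36557391]
rows 9 err [-0.07 -0.21 -0.23] roterr [ 0.26 -0.08  0.22]
[[0.06,-0.14,-0.73,0.0,-0.0,-0.42],[0.06,-0.13,-0.73,0.0,-0.0,-0.42],[0.07,-0.14,-0.73,0.0,-0.0,-0.42],[0.08,-0.12,-0.73,0.0,-0.0,-0.42],[0.09,-0.12,-0.73,0.0,-0.0,-0.42],[0.09,-0.12,-0.73,0.0,-0.0,-0.42],[0.11,-0.11,-0.73,0.0,-0.0,-0.42],[0.1,-0.11,-0.73,0.0,-0.0,-0.42],[0.11,-0.09,-0.74,0.0,-0.0,-0.42]]
rows 2 err [-0.08  0.07 -0.01] roterr [-0.06  0.08  0.06]
[[-0.25,0.56,0.0,0.02,-0.01,0.01],[-0.25,0.55,0.01,0.02,-0.01,0.01]]
```

View pics/chk3.png

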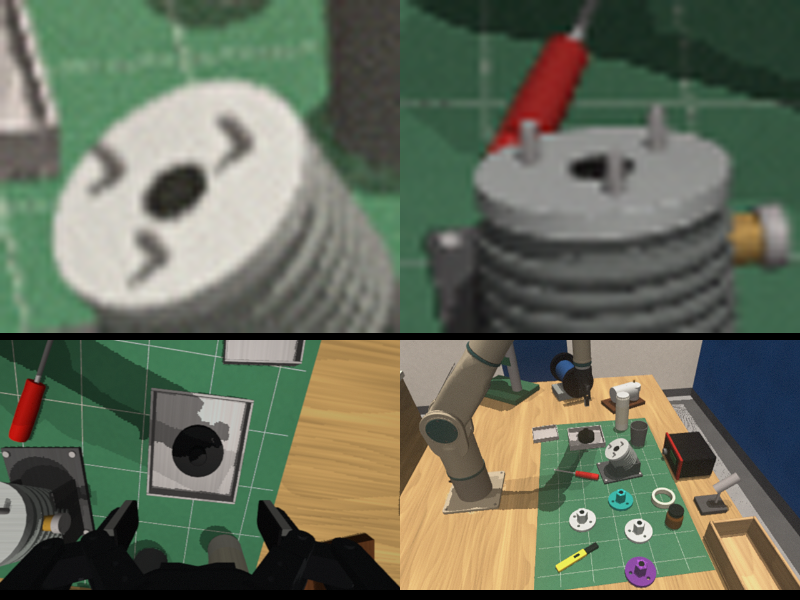

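The cap lies at rest in the tray, near the centre, and the scene crop shows the bare studs. Next is a close wrist view of the face.

{"fn": "apply_moves", "kwargs": {
  "targets": [
    [0.06, -0.14, -0.73, 0, 0, -0.42],
    [0.06, -0.13, -0.73, 0, 0, -0.42],
    [0.07, -0.14, -0.73, 0, 0, -0.42],
    [0.08, -0.12, -0.73, 0, 0, -0.42],
    [0.09, -0.12, -0.73, 0, 0, -0.42],
    [0.09, -0.12, -0.73, 0, 0, -0.42],
    [0.11, -0.11, -0.73, 0, 0, -0.42],
    [0.1, -0.11, -0.73, 0, 0, -0.42],
    [0.11, -0.09, -0.74, 0, 0, -0.42],
    [-0.25, 0.56, 0, 0.02, 0, 0.01],
    [-0.25, 0.55, 0.01, 0.02, 0, 0.01],
    [0, 0, 0, 0, 0, 0]
  ]
}}

```text
clock: 11.05
eef_pos: [534.9, 38.2, 199.2]
tool_rot: [-1.568, -0.52, 0.148]
force: [0.5, 0.4, -0.2]
width: 85.4
```

Run:
```python
from h import *
import pickle
p,Q,s=cur();c=calibration('wrist');im=get_image('wrist');pickle.dump((c,im,p,Q),open('seat.pkl','wb'))
print(np.round(s['qpos'],2),s['clock'],p,np.round(s['tool_rot'],3))
F=np.array([578.7,44.4,125.]);print(proj(c,F))
save(im,'seat',(200,90,440,270),3.3)
```

```text
[ 0.41  0.46 -0.7   2.33  1.88  0.31 -0.25] 11.05 [534.90690164  38.18874029 199.20646222] [-1.568 -0.52   0.148]
[315.41445072 206.32742866]
```

View pics/seat.png

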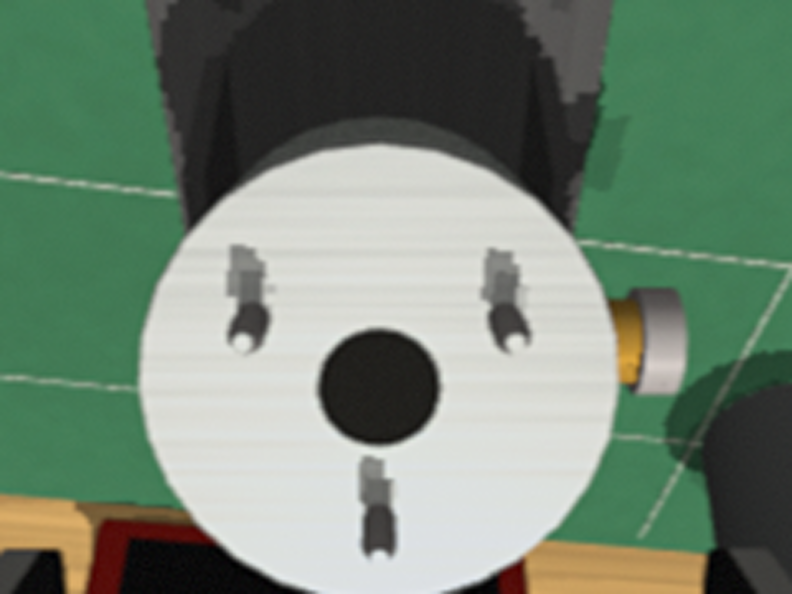

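The studs' tips are at crop (242,343), (516,343) and (379,553), and the bore is at (379,387). I'll fit the seat from these.

Run:
```python
from h import *
import pickle
from scipy.optimize import least_squares
c,im,p,Q=pickle.load(open('seat.pkl','rb'))
f=lambda x,y:np.array([200+x/3.3-.5,90+y/3.3-.5])
tips=[f(242,343),f(516,343),f(379,553)]
rim=[f(139,372),f(617,360),f(379,144)]
bore=f(379,387)
F0=np.array([578.7,44.4,125.])
up=np.array([np.cos(yaw)*np.sqrt(.75),np.sin(yaw)*np.sqrt(.75),.5])
lat=np.cross(n,up)
def hit(uv,P,nn):
    o,d=ray(c,*uv); return o+d*((P-o)@nn)/(d@nn)
for h in (20,):
    q=np.array([hit(t,F0+h*n,n)-F0 for t in tips]); q2=np.c_[q@up,q@lat]
    print('tips up,lat',q2.round(2),'r from mean',np.linalg.norm(q2-q2.mean(0),axis=1),q2.mean(0),np.degrees(np.arctan2(q2[:,1]-q2.mean(0)[1],q2[:,0]-q2.mean(0)[0])))
b=hit(bore,F0,n)-F0; print('bore',b@up,b@lat)
r=np.array([hit(t,F0,n)-F0 for t in rim]);print('rim',np.c_[r@up,r@lat].round(1),'width/2',np.ptp(r@lat)/2)
# free fit: F (3), yaw, tilt fixed, stud angle
def res(v):
    a=v[3]; nn=np.array([-.5*np.cos(a),-.5*np.sin(a),.75**.5]);u=np.array([np.cos(a)*.75**.5,np.sin(a)*.75**.5,.5]);l=np.cross(nn,u);P=v[:3]
    o=[]
    for i,t in enumerate(tips):
        th=v[4]+[0,0,0][i]+np.radians([-120,120,0][i]) 
        o+=list(proj(c,P+20*nn+32*(np.cos(th)*u-np.sin(th)*l*-1))-t)
    o+=list(proj(c,P)-bore)
    o+=[(a-yaw)*57.3/1.0*.5,(P[2]-125)*1]
    return o
best=min((least_squares(res,[*F0,yaw,t0]) for t0 in np.radians(np.arange(-180,180,30))),key=lambda s:s.cost)
print(best.x,best.cost,np.degrees(best.x[3:]),np.round(best.fun,2))
```

```text
tips up,lat [[-15.58 -28.58]
 [-15.56  27.18]
 [ 31.56  -0.77]] r from mean [31.98232964 32.01447507 31.42165941] [ 0.13997564 -0.72226823] [-1.19435791e+02  1.19375257e+02 -8.13304967e-02]
bore 0.3481350406047495 -0.7937065788001767
rim [[ -3.2 -54.7]
 [ -6.   52.5]
 [-53.6  -0.7]] width/2 53.60212646638386
[5.79280245e+02 4.37324978e+01 1.24868723e+02 1.48908394e-01
 8.93306839e-05] 0.4788625430675869 [8.53182252e+00 5.11827117e-03] [ 0.27 -0.28 -0.33 -0.24  0.01  0.77  0.06 -0.15 -0.03 -0.13]
```

The seat fit is tight: F ≈ (579.1, 43.7, 125) with a stud pointing exactly uphill. Picking the cover with tool x at azimuth −62° allows placing it with tool x uphill. Next is the hover over the cover.

Run:
```python
from h import *
p,Q,s=cur()
a,b=plan(p+np.array([-5,-5,50.]),Q,N=2)
x=np.radians(-62); D=frame(np.array([0,0,-1.]),np.array([np.cos(x),np.sin(x),0]))
plan(np.array([605,-278.5,140.]),D,p0=a,R0=b)
```

```text
rows 2 err [ 0.1   0.1  -0.16] roterr [0. 0. 0.]
[[0.25,-0.58,-0.05,0.0,0.0,0.0],[0.25,-0.57,-0.05,0.0,0.0,0.0]]
rows 9 err [ 0.04 -0.12 -0.08] roterr [ 0.15 -0.34  0.02]
[[-0.09,0.3,-0.89,-0.26,0.96,0.36],[0.05,0.34,-0.88,-0.26,0.96,0.36],[0.18,0.35,-0.85,-0.26,0.96,0.36],[0.32,0.38,-0.8,-0.26,0.96,0.36],[0.43,0.39,-0.74,-0.26,0.96,0.36],[0.55,0.39,-0.66,-0.26,0.96,0.36],[0.65,0.38,-0.57,-0.26,0.96,0.36],[0.74,0.36,-0.46,-0.26,0.96,0.36],[0.81,0.34,-0.34,-0.26,0.96,0.36]]
```

{"fn": "apply_moves", "kwargs": {
  "targets": [
    [0.25, -0.58, -0.05, 0, 0, 0],
    [0.25, -0.57, -0.05, 0, 0, 0],
    [-0.09, 0.3, -0.89, -0.26, 0.96, 0.36],
    [0.05, 0.34, -0.88, -0.26, 0.96, 0.36],
    [0.18, 0.35, -0.85, -0.26, 0.96, 0.36],
    [0.32, 0.38, -0.8, -0.26, 0.96, 0.36],
    [0.43, 0.39, -0.74, -0.26, 0.96, 0.36],
    [0.55, 0.39, -0.66, -0.26, 0.96, 0.36],
    [0.65, 0.38, -0.57, -0.26, 0.96, 0.36],
    [0.74, 0.36, -0.46, -0.26, 0.96, 0.36],
    [0.81, 0.34, -0.34, -0.26, 0.96, 0.36],
    [0, 0, 0, 0, 0, 0]
  ]
}}

```text
clock: 12.6
eef_pos: [606.9, -282.9, 136.4]
tool_rot: [-1.57, -0.004, -1.096]
force: [-1.0, -0.5, -0.5]
width: 85.2
```

Run:
```python
from h import *
p,Q,s=cur()
print(np.round(s['qpos'],2),s['clock'],p,np.round(s['tool_rot'],3))
x=np.radians(-62); D=frame(np.array([0,0,-1.]),np.array([np.cos(x),np.sin(x),0]))
plan(np.array([605,-278.5,140.]),D)
```

```text
[ 0.74  0.83 -0.63  1.54  0.56  0.96  0.41] 12.6 [ 606.93578704 -282.92399722  136.42640721] [-1.57  -0.004 -1.096]
rows 1 err [0.09 0.04 0.01] roterr [ 0.04  0.03 -0.04]
[[-0.12,-0.09,0.01,-0.01,-0.1,0.03]]
```

{"fn": "apply_moves", "kwargs": {
  "targets": [
    [-0.12, -0.09, 0.01, -0.01, -0.1, 0.03],
    [0, 0, 0, 0, 0, 0],
    [0, 0, 0, 0, 0, 0]
  ]
}}

```text
clock: 12.98
eef_pos: [604.8, -273.8, 141.8]
tool_rot: [-1.571, -0.0, -1.074]
force: [0.1, 0.1, -0.0]
width: 85.8
```

Run:
```python
from h import *
import pickle
p,Q,s=cur();c=calibration('wrist');im=get_image('wrist');pickle.dump((c,im,p,Q),open('cov.pkl','wb'))
print(np.round(s['qpos'],2),s['clock'],p,np.round(s['tool_rot'],3), proj(c,[605,-278.5,12]))
u,v=proj(c,[605,-278.5,20]).astype(int); print(u,v)
x0=max(0,u-110);y0=max(0,min(v-85,400-180));print('crop',x0,y0)
save(im,'cov',(x0,y0,x0+220,y0+180),3.3)
```

```text
[ 0.74  0.82 -0.64  1.55  0.56  0.96  0.42] 12.975 [ 604.81392677 -273.79908201  141.81809046] [-1.571 -0.    -1.074] [313.7369755  193.75678027]
313 196
crop 203 111
```

View pics/cov.png

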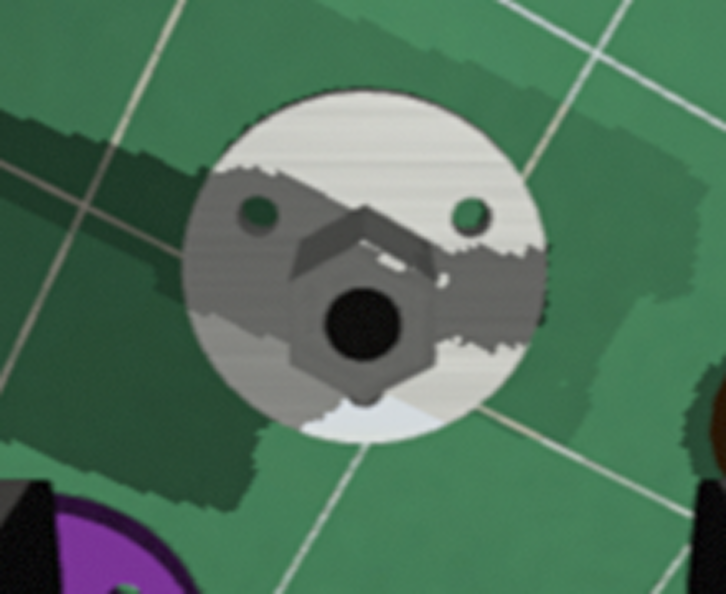

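The three-hole cover is confirmed, with holes at crop (258,214) and (471,216) and the third just peeking out at (365,397). The boss bore is at (363,324) and the flats stand across the jaw direction. Now I'll compute its pose.

Run:
```python
from h import *
import pickle
c,im,p,Q=pickle.load(open('cov.pkl','rb'))
f=lambda x,y:(203+x/3.3-.5,111+y/3.3-.5)
b=onz(c,*f(363,324),52); h1=onz(c,*f(258,213),12);h2=onz(c,*f(471,215),12)
print('bore',b,'holes',h1,h2,'sep (55.4)',np.linalg.norm(h1-h2))
print('disc',onz(c,*f(365.5,265),12))
az=lambda v:np.degrees(np.arctan2(v[1],v[0]))
m=(h1+h2)/2; sep=h1-h2; ctr=m; 
# third-hole direction perp to h1-h2; centre 16mm along it
t=np.array([-sep[1],sep[0],0]);t/=np.linalg.norm(t); t=t if t@(b-m)>0 else -t
print('centre from holes',m+16*t,'third az',az(t),'h1,h2 az about bore',az(h1-b),az(h2-b))
d=pickle.load(open('d0.pkl','rb'));print('purple',onz(d['scene'][0],243/1.25,283/1.25,52),onz(d['side'][0],481/1.25,447/1.25,52))
```

```text
bore [ 604.54060577 -279.08075887   52.        ] holes [ 572.08600005 -277.3643909    12.        ] [ 621.07875749 -251.32359171   12.        ] sep (55.4) 55.48345252531067
disc [ 603.3575099  -276.34390329   12.        ]
centre from holes [ 604.09187517 -278.47224186   12.        ] third az -62.00830823664491 h1,h2 az about bore 176.97272202620846 59.212856842182575
purple [ 577.31007053 -410.34368145   52.        ] [ 574.30404367 -426.79709104   52.        ]
```

Run:
```python
from h import *
x=np.radians(-62); D=frame(np.array([0,0,-1.]),np.array([np.cos(x),np.sin(x),0]))
a,b=plan(np.array([604.2,-278.6,60.]),D)
plan(np.array([604.2,-278.6,24.]),D,p0=a,R0=b,N=3)
```

```text
rows 3 err [ 0.1   0.1  -0.01] roterr [ 0.04 -0.05  0.01]
[[0.03,0.68,-0.02,0.0,0.02,0.0],[0.03,0.68,-0.02,0.0,0.02,0.0],[0.03,0.68,-0.02,0.0,0.02,0.0]]
rows 3 err [ 0.08  0.09 -0.01] roterr [ 0.04 -0.05  0.01]
[[0.0,0.3,-0.0,0.0,-0.0,0.0],[0.0,0.3,-0.0,0.0,-0.0,0.0],[0.0,0.3,-0.0,0.0,-0.0,0.0]]
```

{"fn": "apply_moves", "kwargs": {
  "targets": [
    [0.03, 0.68, -0.02, 0, 0.02, 0],
    [0.03, 0.68, -0.02, 0, 0.02, 0],
    [0.03, 0.68, -0.02, 0, 0.02, 0],
    [0, 0.3, 0, 0, 0, 0],
    [0, 0.3, 0, 0, 0, 0],
    [0, 0.3, 0, 0, 0, 0],
    [0, 0, 0, 0, 0, 0]
  ]
}}

```text
clock: 13.9
eef_pos: [603.7, -279.0, 22.6]
tool_rot: [-1.573, 0.001, -1.084]
force: [0.1, -0.1, -0.0]
width: 85.3
```

Run:
```python
from h import *
x=np.radians(-62); D=frame(np.array([0,0,-1.]),np.array([np.cos(x),np.sin(x),0]))
p,Q,s=cur();print(p,s['force'],np.round(s['qpos'],2))
plan(np.array([604.2,-278.6,24.]),D,N=1)
```

```text
[ 603.65424159 -279.04348023   22.63952289] [ 0.10468614 -0.0541509  -0.00656375] [ 0.7   0.97 -0.55  1.6   0.66  0.78  0.34]
rows 1 err [ 0.16 -0.07 -0.16] roterr [-0.04 -0.04  0.02]
[[-0.0,-0.03,0.02,0.02,-0.01,-0.01]]
```

{"fn": "apply_moves", "kwargs": {
  "targets": [
    [0, -0.03, 0.02, 0, 0, 0],
    [0, 0, 0, 0, 0, 0],
    [0, 0, 0, 0, 0, 0],
    [0, 0, 0, 0, 0, 0],
    [0, 0, 0, 0, 0, 0],
    [0, 0, 0, 0, 0, 0]
  ],
  "jaw": -1
}}

```text
clock: 14.65
eef_pos: [605.3, -279.1, 25.2]
tool_rot: [-1.572, -0.001, -1.085]
force: [-0.8, -0.5, 4.5]
width: 32.6
```

{"fn": "apply_moves", "kwargs": {
  "targets": [
    [0, -0.3, 0, 0, 0, 0],
    [0, -0.6, 0, 0, 0, 0],
    [0, -0.9, 0, 0, 0, 0],
    [0, -0.9, 0, 0, 0, 0],
    [0, -0.9, 0, 0, 0, 0],
    [0, -0.9, 0, 0, 0, 0],
    [0, -0.5, 0, 0, 0, 0],
    [0, 0, 0, 0, 0, 0],
    [0, 0, 0, 0, 0, 0]
  ]
}}

```text
clock: 15.78
eef_pos: [603.9, -278.7, 223.0]
tool_rot: [-1.574, 0.002, -1.084]
force: [-0.8, 0.6, -3.3]
width: 33.0
```

Run:
```python
from h import *
import pickle
p,Q,s=cur();c=calibration('wrist');im=get_image('wrist');pickle.dump((c,im,p,Q),open('held.pkl','wb'))
print(p,s['force'],s['width'],np.round(s['qpos'],2),s['tool_rot'],s['clock'])
F=np.array([579.1,43.7,125.])
Rt=frame(-n,np.array([np.cos(yaw),np.sin(yaw),0.6]))
a,b=plan(F+95*n+np.array([0,0,45.]),Rt)
plan(F+75*n,Rt,N=3,p0=a,R0=b)
```

```text
[ 603.93552308 -278.74311643  222.99895369] [-0.83820229  0.55849254 -3.32365546] 33.03798012734211 [ 0.76  0.74 -0.68  1.46  0.49  1.12  0.47] [-1.57425604  0.00207504 -1.08431964] 15.775
rows 9 err [-0.06  0.   -0.14] roterr [0.03 0.16 0.31]
[[-0.87,-0.08,0.23,0.26,-0.96,-0.37],[-0.82,-0.11,0.35,0.26,-0.96,-0.37],[-0.76,-0.14,0.46,0.26,-0.96,-0.37],[-0.69,-0.16,0.57,0.26,-0.96,-0.37],[-0.59,-0.17,0.65,0.26,-0.96,-0.37],[-0.49,-0.18,0.74,0.26,-0.96,-0.37],[-0.39,-0.17,0.8,0.26,-0.96,-0.37],[-0.26,-0.15,0.85,0.26,-0.96,-0.37],[-0.14,-0.13,0.88,0.26,-0.96,-0.37]]
rows 3 err [-0.14 -0.08 -0.1 ] roterr [ 0.03 -0.08  0.07]
[[-0.19,0.49,0.0,0.0,0.01,0.01],[-0.19,0.49,0.0,0.0,0.01,0.01],[-0.19,0.49,0.0,0.0,0.01,0.01]]
```

{"fn": "apply_moves", "kwargs": {
  "targets": [
    [-0.87, -0.08, 0.23, 0.26, -0.96, -0.37],
    [-0.82, -0.11, 0.35, 0.26, -0.96, -0.37],
    [-0.76, -0.14, 0.46, 0.26, -0.96, -0.37],
    [-0.69, -0.16, 0.57, 0.26, -0.96, -0.37],
    [-0.59, -0.17, 0.65, 0.26, -0.96, -0.37],
    [-0.49, -0.18, 0.74, 0.26, -0.96, -0.37],
    [-0.39, -0.17, 0.8, 0.26, -0.96, -0.37],
    [-0.26, -0.15, 0.85, 0.26, -0.96, -0.37],
    [-0.14, -0.13, 0.88, 0.26, -0.96, -0.37],
    [0, 0, 0, 0, 0, 0],
    [0, 0, 0, 0, 0, 0]
  ]
}}

```text
clock: 17.2
eef_pos: [532.9, 36.3, 252.8]
tool_rot: [-1.574, -0.53, 0.153]
force: [0.1, 0.2, -3.4]
width: 33.1
```

Run:
```python
from h import *
p,Q,s=cur();print(p,s['force'],s['width'],np.round(s['qpos'],2),s['clock'])
F=np.array([579.1,43.7,125.])
Rt=frame(-n,np.array([np.cos(yaw),np.sin(yaw),0.6]))
print(Rt.T@(p-F),np.degrees(R.from_matrix(Q.T@Rt).as_rotvec()))
plan(F+60*n,Rt)
```

```text
[532.88218364  36.29159492 252.77388751] [ 0.05781776  0.16459951 -3.38387493] 33.06204935347308 [ 0.45  0.33 -0.72  2.28  1.32  0.24  0.3 ] 17.2
[  23.35177668 -134.05842214   -0.41391076] [0.10945965 0.12384144 0.3910122 ]
rows 3 err [ 0.09 -0.16 -0.01] roterr [ 0.11 -0.12 -0.09]
[[-0.2,0.62,0.01,0.0,0.01,0.02],[-0.2,0.61,-0.0,0.0,0.01,0.02],[-0.19,0.62,0.0,0.0,0.01,0.02]]
```

{"fn": "apply_moves", "kwargs": {
  "targets": [
    [-0.2, 0.62, 0.01, 0, 0.01, 0.02],
    [-0.2, 0.61, 0, 0, 0.01, 0.02],
    [-0.19, 0.62, 0, 0, 0.01, 0.02],
    [0, 0, 0, 0, 0, 0],
    [0, 0, 0, 0, 0, 0]
  ]
}}

```text
clock: 17.82
eef_pos: [549.6, 38.2, 180.8]
tool_rot: [-1.572, -0.524, 0.147]
force: [-0.2, 0.1, -3.3]
width: 33.0
```

Run:
```python
from h import *
F=np.array([579.1,43.7,125.])
Rt=frame(-n,np.array([np.cos(yaw),np.sin(yaw),0.6]))
p,Q,s=cur();print(p,s['force'],np.round(s['qpos'],2),s['clock'])
print(Rt.T@(p-F),np.degrees(R.from_matrix(Q.T@Rt).as_rotvec()))
plan(F+48*n,Rt,N=2)
```

```text
[549.61190252  38.15569031 180.84721793] [-0.17253985  0.08223539 -3.25863984] [ 0.42  0.53 -0.73  2.32  1.95  0.38 -0.31] 17.825
[  1.95530479 -63.35791686  -1.0724588 ] [ 0.17007014 -0.15000187 -0.00357562]
rows 2 err [-0.13  0.08  0.11] roterr [ 0.01  0.01 -0.  ]
[[-0.02,0.19,0.01,0.01,-0.01,-0.0],[-0.03,0.19,0.02,0.01,-0.01,-0.0]]
```

{"fn": "apply_moves", "kwargs": {
  "targets": [
    [-0.02, 0.19, 0.01, 0.01, -0.01, 0],
    [-0.03, 0.19, 0.02, 0.01, -0.01, 0],
    [0, 0, 0, 0, 0, 0],
    [0, 0, 0, 0, 0, 0]
  ]
}}

```text
clock: 18.32
eef_pos: [554.9, 40.8, 166.4]
tool_rot: [-1.572, -0.524, 0.152]
force: [-0.2, 0.9, -3.6]
width: 33.2
```

Run:
```python
from h import *
import pickle
F=np.array([579.1,43.7,125.])
Rt=frame(-n,np.array([np.cos(yaw),np.sin(yaw),0.6]))
for i in range(3):
    p,Q,s=cur(); print(Rt.T@(p-F),np.degrees(R.from_matrix(Q.T@Rt).as_rotvec()),s['force'])
    if i<2: d=(calibration('wrist'),get_image('wrist')) if i==0 else (calibration('scene'),get_image('scene'))
    if i==0: W=d
    if i==1: S=d
SD=get_image('side')
pickle.dump((W,S,SD,p,Q),open('al.pkl','wb'))
im=np.zeros((600,800,3),np.uint8)
u,v=proj(W[0],F+40*n).astype(int);print(u,v)
im[:340,:]=cv2.resize(W[1][v-75:v+61,u-160:u+160],(800,340),interpolation=cv2.INTER_CUBIC)
im[345:600,:400]=cv2.resize(S[1][180:231,315:395],(400,255),interpolation=cv2.INTER_CUBIC)
im[345:600,400:]=cv2.resize(SD[145:196,310:390],(400,255),interpolation=cv2.INTER_CUBIC)
save(im,'al')
```

```text
[ -0.35141351 -48.02027479   0.77757045] [-0.01108245  0.11908539  0.00070295] [-0.20210794  0.90224135 -3.60154347]
[ -0.2385108  -48.10298931   0.74565285] [-0.001501    0.12268122  0.01529384] [ 0.18515071  1.28782116 -3.22636138]
[ -0.22149752 -48.12230572   0.75257458] [-0.00156998  0.12831427  0.01891387] [ 0.23741551  0.42886982 -3.34628866]
314 251
```

View pics/al.png

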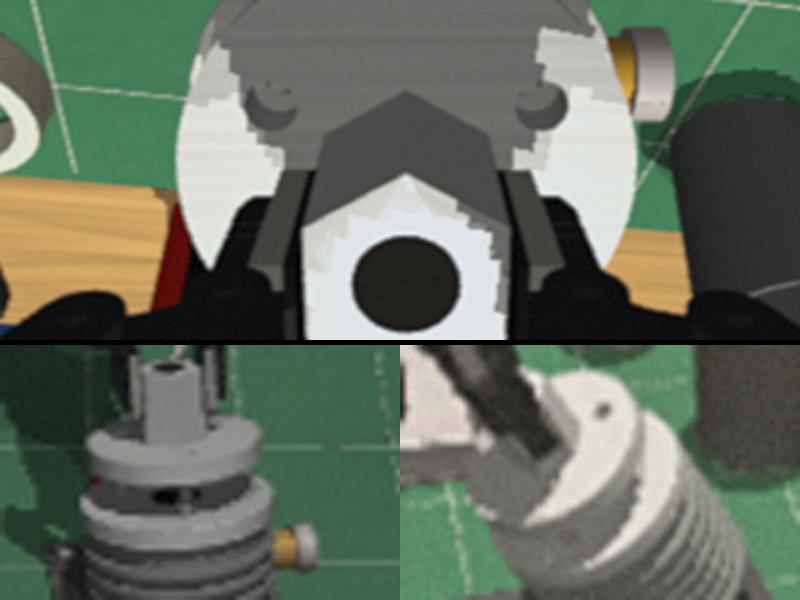

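The cover sits just above the stud tips, with disc holes at (271,105) and (541,105) and the bore at (406,284). I'll check the cover's offset in the tool with the same camera.

Run:
```python
from h import *
import pickle
W,S,SD,p,Q=pickle.load(open('al.pkl','rb'));c=W[0]
F=np.array([579.1,43.7,125.])
Rt=frame(-n,np.array([np.cos(yaw),np.sin(yaw),0.6]))
f=lambda x,y:(314-160+x/2.5-.5,251-75+y/2.5-.5)
def hit(uv,h):
    o,d=ray(c,*uv); return Rt.T@(o+d*((F+h*n-o)@n)/(d@n)-F)
for hu in (22,24): print(hu,'bore',hit(f(406,284),hu+52),'holes',hit(f(271,105),hu+12),hit(f(541,105),hu+12))
print('tcp',Rt.T@(p-F))
# sanity: held.pkl same measure not needed
```

```text
22 bore [  0.31831914 -74.           0.67735839] holes [-16.34122648 -34.         -27.25702898] [-16.57145633 -34.          28.4175496 ]
24 bore [ -0.94969655 -76.           0.67395528] holes [-17.07603776 -36.         -26.9050994 ] [-17.30334614 -36.          28.06300535]
tcp [ -0.22149752 -48.12230572   0.75257458]
```

{"fn": "apply_moves", "kwargs": {
  "targets": [
    [0.01, 0, -0.02, 0, -0.01, 0],
    [0, 0.1, 0, 0, 0, 0],
    [0, 0.1, 0, 0, 0, 0],
    [0, 0.1, 0, 0, 0, 0],
    [0, 0, 0, 0, 0, 0]
  ]
}}

```text
clock: 19.1
eef_pos: [561.4, 41.0, 155.7]
tool_rot: [-1.572, -0.523, 0.154]
force: [-0.2, -0.6, -3.0]
width: 33.1
```

```bash
cat > st.py <<'E'
from h import *
F=np.array([579.1,43.7,125.])
Rt=frame(-n,np.array([np.cos(yaw),np.sin(yaw),0.6]))
p,Q,s=cur(); print(Rt.T@(p-F),np.degrees(R.from_matrix(Q.T@Rt).as_rotvec()),'F tool',Rt.T@s['force'],s['clock'],s['width'],np.round(s['qpos'],2))
E
python3 st.py
```

```text
[ -0.1584857  -35.57329958  -0.06244298] [-0.02375435  0.17700861 -0.02974084] F tool [-1.73437711  2.45378843 -0.51945624] 19.1 33.05710800750802 [ 0.42  0.61 -0.76  2.31  2.04  0.45 -0.37]
```

The force reading is only the cover's weight, so the studs are in the holes. I'll continue.

{"fn": "apply_moves", "kwargs": {
  "targets": [
    [0, 0.08, 0, 0, 0, 0],
    [0, 0.08, 0, 0, 0, 0],
    [0, 0.05, 0, 0, 0, 0],
    [0, 0, 0, 0, 0, 0]
  ]
}}

```text
clock: 19.6
eef_pos: [565.6, 41.6, 148.8]
tool_rot: [-1.573, -0.523, 0.154]
force: [1.1, 0.8, -3.5]
width: 33.0
```

```bash
python3 st.py
```

```text
[-7.70242582e-05 -2.74284165e+01 -8.37367396e-02] [-0.01078123  0.1880648  -0.00606471] F tool [-0.69323952  3.6000616   0.58681046] 19.6 32.950421792184116 [ 0.42  0.64 -0.77  2.31  2.05  0.47 -0.38]
```

{"fn": "apply_moves", "kwargs": {
  "targets": [
    [0, 0.04, 0, 0, 0, 0],
    [0, 0.03, 0, 0, 0, 0],
    [0, 0.03, 0, 0, 0, 0],
    [0, 0, 0, 0, 0, 0]
  ]
}}

```text
clock: 20.1
eef_pos: [566.7, 41.8, 147.0]
tool_rot: [-1.575, -0.525, 0.155]
force: [-14.6, -2.5, 19.4]
width: 33.0
```

```bash
python3 st.py
```

```text
[  0.15292239 -25.36121046  -0.03147422] [0.07751283 0.26761304 0.10425169] F tool [ -3.16263969 -24.23932964  -0.30035544] 20.1 32.99370345012014 [ 0.42  0.64 -0.77  2.31  2.06  0.48 -0.39]
```

The cover seated at a TCP height of 25.4, matching the 25.2 at the pick, with about 24 N along the axis. I'll ease off and release.

{"fn": "apply_moves", "kwargs": {
  "targets": [
    [0, -0.03, 0, 0, 0, 0],
    [0, 0, 0, 0, 0, 0]
  ]
}}

```text
clock: 20.35
eef_pos: [566.7, 41.8, 147.1]
tool_rot: [-1.574, -0.524, 0.155]
force: [-7.4, -0.3, 8.5]
width: 33.3
```

{"fn": "apply_moves", "kwargs": {
  "targets": [
    [0, 0, 0, 0, 0, 0],
    [0, 0, 0, 0, 0, 0],
    [0, 0, 0, 0, 0, 0],
    [0, 0, 0, 0, 0, 0],
    [0, 0, 0, 0, 0, 0],
    [0, 0, 0, 0, 0, 0]
  ],
  "jaw": 1
}}

```text
clock: 21.1
eef_pos: [567.0, 41.8, 146.5]
tool_rot: [-1.573, -0.524, 0.154]
force: [0.6, 0.2, -0.1]
width: 85.1
```

{"fn": "apply_moves", "kwargs": {
  "targets": [
    [0, -0.4, 0, 0, 0, 0],
    [0, -0.7, 0, 0, 0, 0],
    [0, -0.5, 0, 0, 0, 0],
    [0, 0, 0, 0, 0, 0]
  ]
}}

```text
clock: 21.6
eef_pos: [535.6, 36.8, 203.3]
tool_rot: [-1.575, -0.526, 0.155]
force: [-0.0, -0.1, 0.8]
width: 85.2
```

Run:
```python
from st import *
c=calibration('wrist');W=get_image('wrist');S=get_image('scene');SD=get_image('side')
im=np.zeros((600,800,3),np.uint8)
u,v=proj(c,F).astype(int);print(u,v)
im[:340,:]=cv2.resize(W[v-68:v+68,u-160:u+160],(800,340),interpolation=cv2.INTER_CUBIC)
im[345:600,:400]=cv2.resize(S[150:252,310:470],(400,255),interpolation=cv2.INTER_CUBIC)
im[345:600,400:]=cv2.resize(SD[130:232,250:410],(400,255),interpolation=cv2.INTER_CUBIC)
save(im,'end')
import pickle;pickle.dump((c,W,u,v),open('end.pkl','wb'))
```

```text
[  0.94421505 -89.81265575  -0.3560072 ] [0.08673706 0.23801748 0.14528038] F tool [ 0.401284   -0.73409039 -0.0872343 ] 21.6 85.21511750449991 [ 0.41  0.45 -0.71  2.34  1.88  0.31 -0.25]
316 201
```

View pics/end.png

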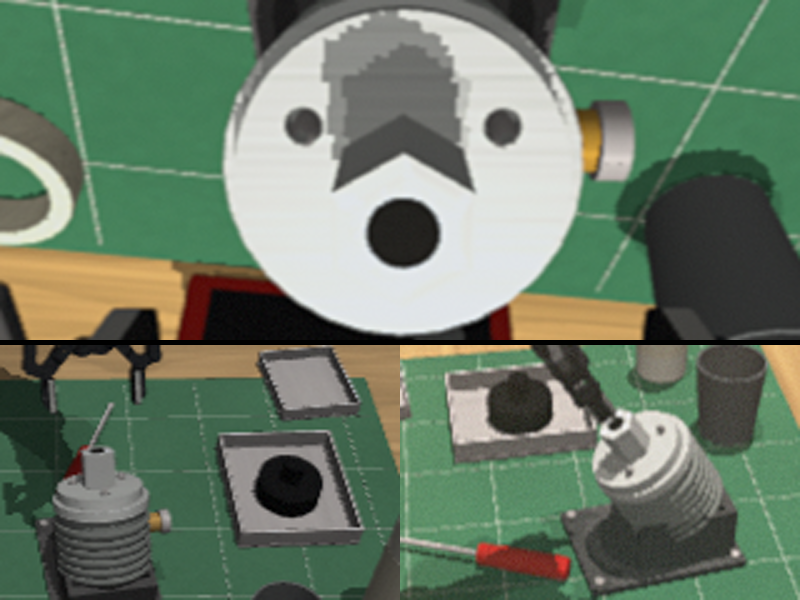

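The cover looks flush and the cap is in the tray. The stud tips aren't obvious in the holes at (303,126) and (502,126), so I'll verify numerically.

Run:
```python
from h import *
import pickle
from scipy.optimize import least_squares
c,W,u0,v0=pickle.load(open('end.pkl','rb'))
F=np.array([579.1,43.7,125.]); Rt=frame(-n,np.array([np.cos(yaw),np.sin(yaw),0.6])); up=Rt[:,0];lat=Rt[:,2]
f=lambda x,y:np.array([u0-160+x/2.5-.5,v0-68+y/2.5-.5])
P=lambda a,b,h:F+a*up+b*lat+h*n
obs=[(f(303,126),(-16,-27.7,12)),(f(502,126),(-16,27.7,12)),(f(403,233),(0,0,52)),(f(405.5,10),(-48,0,12)),(f(405.5,336),(48,0,12))]
def res(v):
    o=[]
    for uv,(a,b,h) in obs: o+=list(proj(c,P(a+v[0],b+v[1],h+v[2]))-uv)
    o+=[proj(c,P(v[0],v[1]+48,12+v[2]))[0]-f(583,170)[0],proj(c,P(v[0],v[1]-48,12+v[2]))[0]-f(223,170)[0]]
    return o
s=least_squares(res,[0,0,0]);print('cover offset up,lat,h',s.x,np.round(s.fun,1))
for sg in (-1,1):
    t=proj(c,P(-16,sg*27.7,20));h=proj(c,P(-16,sg*27.7,12));print('tip',t,'hole',h)
    x,y=np.round((t+h)/2).astype(int);print(W[y-7:y+8,x-6:x+7].mean(2).astype(int))
```

```text
cover offset up,lat,h [-3.59698442 -0.03135735  8.22020152] [-0.7 -0.4  1.8  0.1  0.2  1.4 -0.3 -1.9 -1.3  0.7 -2.2  2.5]
tip [276.20639143 187.56100612] hole [277.56384774 184.60885314]
[[112  95  98  86  68  64  65  66  64  61  59  76 133]
 [ 90  87  92  75  66  67  67  66  67  64  59  58  93]
 [ 76  80  81  71  67  67  70  66  66  64  62  56  71]
 [ 65  68  70  68  69  70  68  67  66  65  62  57  63]
 [ 60  64  67  69  71  72  71  70  67  66  64  59  63]
 [ 64  62  68  70  74  74  71  71  67  67  65  64  67]
 [ 77  61  67  74  76  80  76  72  71  69  69  65  68]
 [100  65  68  72  76  80  79  76  78  77  74  69  85]
 [142  89  70  71  74  76  77  78  83  86  84  87 123]
 [196 144  95  74  71  73  73  77  89  97 106 133 183]
 [224 195 146 101  82  79  77  85  99 118 151 192 222]
 [225 221 194 161 144 129 115 116 130 157 194 221 226]
 [221 222 219 213 209 194 176 173 181 201 218 223 223]
 [217 220 221 221 223 219 215 215 216 219 221 221 220]
 [220 219 221 220 221 221 221 221 221 221 220 221 220]]
tip [357.84307519 188.08189748] hole [356.46654131 185.11219825]
[[ 80  58  61  66  67  66  65  66  67  79  88  89 123]
 [ 62  58  64  66  67  68  68  67  65  68  76  74  96]
 [ 55  60  64  66  67  69  69  68  66  65  65  60  80]
 [ 56  61  63  67  68  71  69  70  68  66  63  59  79]
 [ 62  61  65  67  69  71  73  71  70  68  64  62  80]
 [ 63  63  66  68  70  72  73  73  72  70  66  62  90]
 [ 60  59  67  70  70  73  75  74  73  71  69  72 112]
 [ 81  62  68  73  73  75  75  74  72  71  74  97 152]
 [127  81  72  75  76  76  73  72  70  69  87 136 192]
 [186 136 101  86  81  76  71  72  79  88 115 175 221]
 [224 202 164 120  96  84  88 110 137 153 172 204 225]
 [226 225 207 176 149 135 144 178 207 217 218 223 223]
 [221 223 222 216 210 199 193 205 222 224 224 222 221]
 [218 219 219 220 221 219 216 217 219 219 218 218 217]
 [219 219 219 219 219 219 219 219 218 218 218 217 217]]
```

Run:
```python
from h import *
import pickle
c,W,u0,v0=pickle.load(open('end.pkl','rb'))
F=np.array([579.1,43.7,125.]); Rt=frame(-n,np.array([np.cos(yaw),np.sin(yaw),0.6]))
def blob(im,uv,win,thr):   # dark blob centroid near uv
    x,y=np.round(uv).astype(int); g=im[y-win:y+win+1,x-win:x+win+1].mean(2)
    m=(g<thr).astype(np.uint8); k,l,st,ct=cv2.connectedComponentsWithStats(m)
    j=min(range(1,k),key=lambda i:np.linalg.norm(ct[i]-win)); return ct[j]+[x-win,y-win],st[j,4]
r={}
for k in ('scene','side'):
    cc=calibration(k);im=get_image(k);pr=proj(cc,F+52*n); x,y=np.round(pr).astype(int)
    r[k]=(cc,im); print(k,pr);print(im[y-6:y+7,x-7:x+8].mean(2).astype(int))
    for a,b in ((-16,-27.7),(-16,27.7),(32,0)): print('hole',proj(cc,F+a*Rt[:,0]+b*Rt[:,2]+12*n))
pickle.dump(r,open('end2.pkl','wb'))
pr=proj(c,F+52*n);print('wrist bore pred',pr,blob(W,pr,14,60))
c1,im1,_,_=pickle.load(open('seat.pkl','rb')); x,y=200+242/3.3,90+343/3.3
print(im1[int(y)-12:int(y)+6,int(x)-4:int(x)+9].mean(2).astype(int))
```

```text
scene [348.23507677 192.13291594]
[[ 68  68  68  69  67  67 123 112  76  76  79  80  79  80  78]
 [ 65  67  67  67  67  74 123  87  63  75  79  79  81  80  80]
 [ 67  66  68  69  69 124 136  81  61  78  79  81  82  82  80]
 [ 68  66  67  68  74 123  90  63  67  69  78  80  80  80  80]
 [ 64  60  58  62 109 130 102 100 103 104 104 106  99  85  81]
 [ 55  55  90 109 135 107  81  70  57  53 109 145 145 121  91]
 [ 59  89 131 142 119  64  25  23  23  21  80 165 165 152 122]
 [ 51  58 135 155 154 131 112 120 120 143 143 139 136 130 111]
 [ 30  52  98 122 130 131 130 130 130 131 128 127 126 127 107]
 [ 27  45  81 117 127 127 126 127 126 126 126 126 126 127 106]
 [ 34  46  80 117 127 127 128 126 127 126 126 126 127 127 116]
 [ 32  41  81 116 126 127 125 127 126 126 125 126 126 125 115]
 [ 37  41  80 117 126 125 126 127 126 125 125 127 126 127 117]]
hole [338.40935366 205.15157779]
hole [357.60006155 202.83486635]
hole [351.39622002 209.48919143]
side [336.23893287 160.69611445]
[[ 46  40  40  43  78  97 103 144 176 165 146 120 111 107 105]
 [ 42  42  43  43  59  73  92 159 221 212 187 177 1
[... 1192 characters left out ...]
62  62  64  64  63  63  60  56  64 114]
 [178 113  68  61  67  67  65  63  62  58  55  64 120]
 [157  88  61  64  67  65  66  64  62  60  55  74 140]
 [142  80  60  64  65  64  65  63  63  60  58  89 162]
 [116  66  73  93 100  89  71  62  63  63  67 110 177]
 [109  81 125 166 178 162 123  86  69  67  86 147 201]
 [125 125 183 216 222 215 184 129  85  77 111 176 218]
 [145 161 211 226 225 224 200 146  96  89 131 190 221]
 [181 181 214 222 222 222 204 154 106 111 157 203 221]
 [215 206 209 218 222 217 190 145 128 158 199 220 222]
 [220 216 206 206 208 195 172 160 175 200 219 221 221]
 [216 215 211 209 201 190 194 202 210 215 217 216 217]
 [212 213 214 213 210 208 212 214 216 215 214 214 214]]
```

Run:
```python
from h import *
import pickle
r=pickle.load(open('end2.pkl','rb'));c,W,u0,v0=pickle.load(open('end.pkl','rb'))
F=np.array([579.1,43.7,125.]); Rt=frame(-n,np.array([np.cos(yaw),np.sin(yaw),0.6]))
A={'scene':(348.4,191.8),'side':(335.6,161.2),'w':(316.97,225.83)};C={'scene':r['scene'][0],'side':r['side'][0],'w':c}
for a,b in (('scene','side'),('scene','w'),('side','w')):
    X,e=tri(C[a],A[a],C[b],A[b]); print(a,b,'bore up,-h,lat',(Rt.T@(X-F)).round(1),'gap',round(e,1))
for h in (0,10,20): print(h,[proj(C[k],F+(52+h)*n).round(1) for k in C])
```

```text
scene side bore up,-h,lat [ -2.1 -51.9   0.6] gap 0.9
scene w bore up,-h,lat [ -1.2 -52.5   0.4] gap 0.7
side w bore up,-h,lat [ -1.6 -52.2  -0.1] gap 0.9
0 [array([348.2, 192.1]), array([336.2, 160.7]), array([316.9, 227.5])]
10 [array([348. , 188.7]), array([334.3, 158.2]), array([316.9, 234.1])]
20 [array([347.8, 185.2]), array([332.4, 155.7]), array([316.9, 241.5])]
```

Three camera pairs put the boss top 51.9–52.5 mm above the face (52 expected), off centre by 1.2–2.1 mm downhill, which is about the hole play. The cover is flush and the gripper is clear, so I'm handing in.

```bash
python3 -c "
from cell import *
s=read_state();print(s['clock'],s['width'],s['force']);print(finish_job())"
```

```text
21.85 85.14402085915016 [-0.06143849 -0.724761    0.46364833]
the job is handed in; nothing more can be done
None
```

I pulled the cap off the studs and set it upright near the middle of the larger tray. I then placed the three-hole cover, lined up with the studs, on the pump face, let go and backed the gripper clear. The job was handed in at about 22 s; no verdict was reported.

**Last checks that agreed:**
- **Seating:** the push down met only the cover's weight until contact. At contact the tool stood 25.4 mm above the face, against 25.2 mm above the bench at the pick. Contact force was about 24 N.
- **Height:** triangulated from three camera pairs, the boss top is 51.9–52.5 mm above the face, where 52 means flush.
- **Centring:** it sits 1.2–2.1 mm off centre, downhill, which is about the hole play and within the 4 mm allowed.
- **Cap:** it lies in the tray in the last picture.

**Checks that disagreed or fell short:**
- A first single-picture fit suggested the cover was 8 mm too high. I think it took the 108 mm pump rim for the cover's 96 mm edge, so I discounted it.
- I could not see the bright stud tips inside the holes. That the studs are through them rests on the height and force checks.
- I made no separate check that the other cover and the bystanders stayed put; nothing in the moves came close to touching them.

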